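# Hold a bayonet lamp in the lamp tester

### The arm

A 7-joint arm with a two-finger parallel gripper is mounted at the origin on the work surface; the furniture and walls round the work are solid. World frame = base frame: x ahead of the robot, y to its left, z up, the work surface at z = 0. Lengths are in m, angles in rad, forces in N, time in s.
With the tool pointing down it reaches from about 0.4 to 0.85 m from the base axis. Payload 10.4 kg.
Tool frame: the origin (TCP) lies on the centre line of the jaws, within the pads' length; the fingertips stand 22 mm ahead of it and the grasp point (between the pads) lies 3 mm ahead of it; z points along the fingers, y is the line along which they close (so a half turn about z gives the same grasp; the last joint's range is limited). The gripper opens to 87 mm and grips with 3 to 60 N. Pads are 19 mm wide; open, the fingers measure 117 mm over their backs; the gripper's body (75 mm by 190 mm) begins 51 mm behind the grasp point.
Start: joints at [-1.162, 0.332, -0.065, 1.46, 0.022, 1.35, -0.088], TCP at [0.262, 0.568, 0.245] pointing down, gripper open.
Joint ranges: [-2.6, 2.6], [-0.5, 2.12], [-1.47, 1.34], [0.16, 2.42], [-1.27, 4.41], [0.06, 2.06], [-2.6, 2.6]. Speed limits (rad/s): [2.22, 2.22, 2.79, 2.79, 3.14, 3.14, 3.14].

### API

Orientations are given as a unit quaternion [x, y, z, w].
In Python, from bench import r gives the robot as it stands.
- The arm moves only by the shell command python3 jog.py 'ROWS' [FORCE]. ROWS is a JSON list of rows, 1 to 12 of them, each of 5 numbers: dx, dy, dz in units of 100 mm, then a turn about the tool's z in rad, then the finger opening in m; each row is the pose to reach, as a shift and turn from the pose commanded when the command began, along the tool's axes at that moment; what a row does not reach only later rows make up. A row lasts 1/10 s, in which the tool goes at most 0.05 m and 0.15 rad, less where a joint would pass 70% of its speed; a pose out of reach is approached as far as the arm can. The fingers move at their own pace and stop on an object; FORCE is the grip in N (left out, the last holds). Time passes only in rows, so rows that do not move let the fingers close. It prints the time, the measured TCP pose, the force, the opening and the grip force at its end. Input that does not fit is refused with a message, and nothing moves.
- r.read_state(): the state, without advancing time (a new reading comes with each control period).
- r.camera(name): name is "scene" or "top" or "wrist"; returns a dict with "img" (384x512x3 uint8, red, green, blue), "fx", "fy", "cx", "cy" (pixels), "pose" (4x4, takes a point from camera to world coordinates). Camera axes: x right, y down, z forward; pixel columns grow to the right and rows downward; lengths in m; the calibration is good to about 2 mm. The wrist camera is an equidistant fisheye: a pixel r from the principal point sees the ray r / f radians off the axis. A picture is of the moment at which its call begins. There is no depth.
- r.close_job(): hands the job in; it is judged then, once.
The state is a dict: "time": time; "joint_positions": joint angles; "joint_vel": joint speeds; "joint_torque": joint torques, N m; "ee_pos": TCP position; "eef_rot": TCP orientation; "ft_force": force on the tool from outside, world axes, zero at the start; "torque": the same for the moment, N m; "width": finger opening in m; "grip_force": force on a finger pad.
Only numpy, scipy, OpenCV 4.12 (cv2) and the standard library are available. Lean on these libraries where they do the work, as an engineer would, in place of code of your own. Each camera call takes 0.05 s, during which the arm holds its last target. There are 200 camera calls.

### The job

Test the bayonet lamp: take it out of the square black stand, line its two side pins up with the two open slots of the tester's socket, push it in against the spring and twist it about a quarter turn clockwise (seen from above) until it stops. Then keep the lamp gripped and pressed fully down on the spring contact: the program finishes while still holding it there, twisted home and pushed down. Leave the solder reel and the small connector beside the work where they are.

Things in the scene. Friction and masses are not known exactly. Their poses are not given: they have to be found in the camera images.
- lamp: bayonet lamp, 0.11 kg, 82.5 mm high, upright in the black stand. Origin: middle of the cap's lower end; z up its axis, x along its pins. Metal cap 24 mm across, z 0 to 32 mm (lowest 4 mm tapered to 16 mm). Grey flange 44 mm across, z 32 to 36, with two ears 7 mm wide, reaching 26.5 mm from the axis, right above the pins: they show where the pins are. Above: round body and clear dome
- lamp_grip (a point): middle of the lamp's grip, 54 mm above the lamp's origin, on its axis: round ribbed grey body 32 mm across (33 over the ribs), from 36 to 70 mm above the origin; may be gripped from above at any yaw
- lamp_pins (a point): on the lamp's axis 8 mm above its origin, at the height of its two side pins (180 degrees apart, along the lamp's +x and -x), 5 mm thick, reaching to 17 mm from the axis. The pins are alike: a half turn makes no difference
- lamp_stand: square black block 64 x 64 x 36 mm, fixed to the table, with a 40 mm through hole in the middle in which the lamp hangs, its flange on the top face (lamp origin 4 mm above the table). Origin: centre of its underside.
- lamp_tester: grey box 100 x 80 mm, fixed to the table, its top at z = 36 mm; on its middle an upright round aluminium socket, 41 mm outside, bore 27 mm, z = 36 to 62 mm. Origin: centre of the box's underside. Two upright slots 9 mm wide, open at the top, right through the wall, on the socket's +x and -x sides: to enter, the lamp's x axis must be parallel to the tester's, either way round
- socket_mouth (a point): centre of the tester socket's open mouth, on its axis, 62 mm above the tester's underside; axes as the tester's.
- socket_channel (a point): on the socket's axis at mid-height of its two channels (z = 42 to 52 mm of the tester). Each runs level from the foot of a slot, clockwise seen from above, to a solid stop: the lamp turns about 80 to 87 degrees, and not the other way. It can turn only with the pins under the channel's roof: lamp origin below z = 41.5 mm of the tester; fully down it is at 36.5 mm
- contact (a joint): travel (m) of the sprung contact in the bottom of the socket: 0 free (its face 48 mm above the tester's underside), 0.0115 fully down. It pushes up with 4 N when free, 14.4 N fully down (0.9 N per mm). If let go after the twist, the lamp rises until its pins meet the channel's roof (travel about 0.0065)
- solder_reel: bystander: loose reel of solder, 58 mm across, 36 mm high; origin in the middle of its underside
- connector_loose: bystander: loose moulded connector, 73 x 22 x 17 mm, lying; origin in the middle of its underside

How it is judged:
By the outcome, as a careful person would: the job done as asked, in the order asked, and still so for the second after the job is handed in, while the arm keeps its last pose, push and grip.
It also fails if it takes over 46 s, if anything falls off the work surface, if the arm or the gripper's body presses on something with over 40 N, if the wrist force passes 120 N, or if a joint passes its speed limit or range.

## Working session

There is one attempt and no reset: what is moved stays moved. The work goes in short steps, Python scripts to look and compute and a shell command to move; the robot and the scene stay as the last step left them, time stands still between calls to the robot, and variables do not carry over. Pictures are saved under pics/ and viewed, at most 10 in all, crops included, and the job is handed in when it is done.

```bash
ls; mkdir -p pics
cat > h.py <<'E'
import numpy as np, cv2
from bench import r
def ray(c,u,v):
    T=np.array(c["pose"]); d=np.array([(u-c["cx"])/c["fx"],(v-c["cy"])/c["fy"],1.]); return T[:3,3],T[:3,:3]@d
def onz(c,u,v,z):
    o,d=ray(c,u,v); return o+d*(z-o[2])/d[2]
def proj(c,p):
    T=np.array(c["pose"]); q=T[:3,:3].T@(np.array(p)-T[:3,3]); return c["cx"]+c["fx"]*q[0]/q[2], c["cy"]+c["fy"]*q[1]/q[2]
E
python3 - <<'E'
from h import *
import pickle
for n in("top","scene"):
    c=r.camera(n); pickle.dump(c,open(n+".pkl","wb")); cv2.imwrite(f"pics/{n}0.png",c["img"][...,::-1]); print(n,c["fx"],c["cx"],c["cy"],np.round(c["pose"],3))
s=r.read_state(); print(s)
E
```

```text
bench.py
jog.py
pics
top 449.31295946180506 250.20281012298184 185.39622685177778 [[ 0.009 -0.985  0.174  0.358]
 [-1.    -0.005  0.025  0.136]
 [-0.024 -0.174 -0.984  0.888]
 [ 0.     0.     0.     1.   ]]
scene 453.164316386506 269.4954725055242 187.48645454027613 [[ 0.636 -0.559  0.532  0.065]
 [-0.772 -0.452  0.447 -0.25 ]
 [-0.01  -0.695 -0.719  0.666]
 [ 0.     0.     0.     1.   ]]
{'time': 0.1, 'joint_positions': array([-1.16160741,  0.33279509, -0.06467271,  1.46080747,  0.0215473 ,
        1.34988749, -0.08851145]), 'joint_vel': array([-0.00055071, -0.00078448,  0.00079022, -0.00182961, -0.00022873,
       -0.00046204, -0.00098549]), 'joint_torque': array([ 1.51597906e-03, -6.24542284e+01,  2.47502985e-02, -3.90718782e+01,
       -6.14347681e-02,  3.65760690e-02,  5.92314814e-05]), 'ee_pos': array([0.26143693, 0.56736925, 0.24386568]), 'eef_rot': array([ 2.14236142e-01,  9.76781712e-01, -5.89705981e-04, -1.24237257e-04]), 'ft_force': array([-0.37968257, -0.6065123 , -0.63563926]), 'torque': array([ 0.03287485,  0.0051331 , -0.03037391]), 'grip_force': 0.0, 'width': 0.0869004971885414}
```

View pics/top0.png

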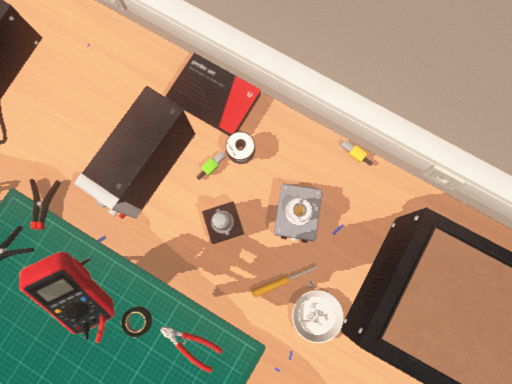

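View pics/scene0.png

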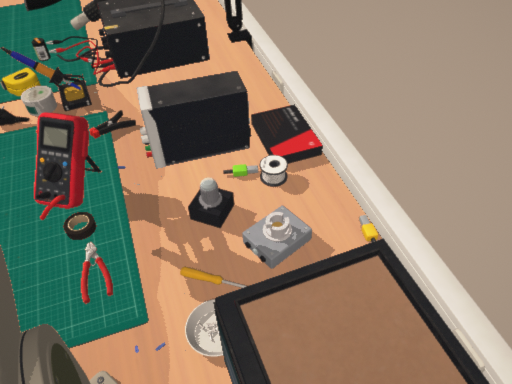

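The top view shows the stand with lamp near (223,222), tester near (299,212), reel (240,147), green connector (210,165). The scene view shows the lamp at (210,200) and tester at (277,235). I'll zoom in on both.

Run:
```python
from h import *
import pickle
c=pickle.load(open("top.pkl","rb")); I=c["img"][...,::-1]
a=cv2.resize(I[175:250,195:330],None,fx=5.8,fy=5.8,interpolation=cv2.INTER_CUBIC); cv2.imwrite("pics/t1.png",a)
c2=pickle.load(open("scene.pkl","rb")); b=cv2.resize(c2["img"][165:275,180:320,::-1],None,fx=5,fy=5,interpolation=cv2.INTER_CUBIC); cv2.imwrite("pics/s1.png",b)
print(onz(c,223,222,.036),onz(c,299,212,.036),onz(c,299,210,.062))
```

```text
[0.4373426  0.20837821 0.036     ] [0.45740559 0.06408944 0.036     ] [0.45807376 0.06624463 0.062     ]
```

View pics/t1.png

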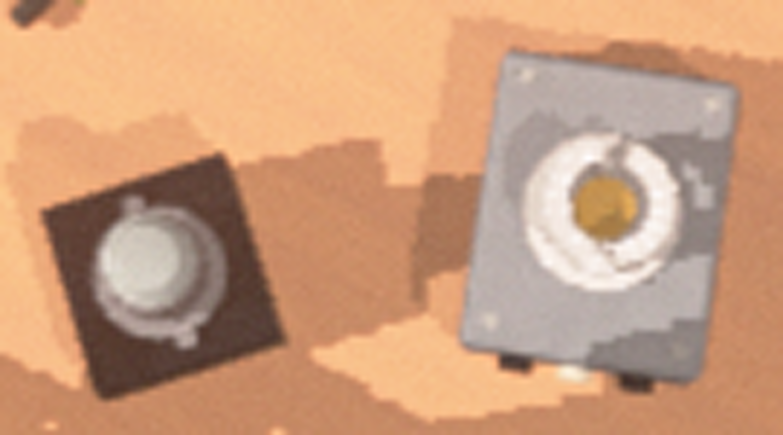

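View pics/s1.png

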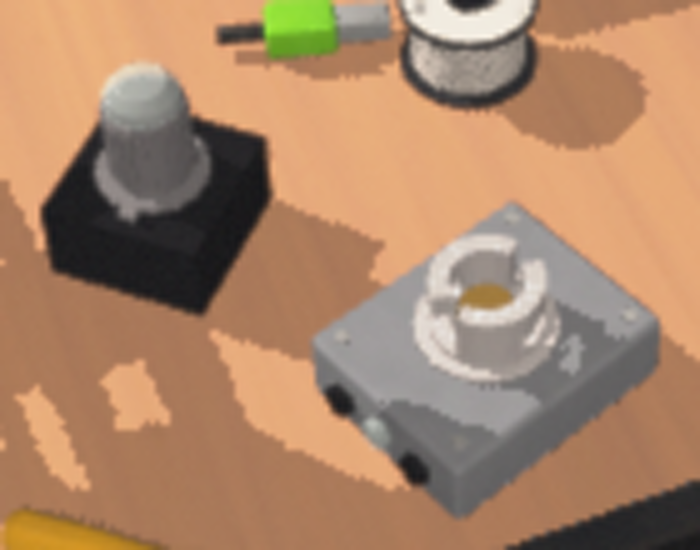

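The crops show the lamp's ears at about (133,203) and (187,338) in the top crop. The tester corners are (507,52), (738,90), (702,382) and (465,345). The slots lie along the tester's long axis, which the scene crop confirms at (440,302) and (520,250).

Run:
```python
from h import *
import pickle
c=pickle.load(open("top.pkl","rb")); s=pickle.load(open("scene.pkl","rb"))
T=lambda x,y,z:onz(c,195+(x+.5)/5.8-.5,175+(y+.5)/5.8-.5,z)
S=lambda x,y,z:onz(s,180+(x+.5)/5-.5,165+(y+.5)/5-.5,z)
def box(P,n):
    P=np.array(P); print(n,"centre",P.mean(0).round(4),"sides",[round(float(np.linalg.norm(P[i]-P[i-1])),4) for i in range(4)],"yaw deg of edges",[round(float(np.degrees(np.arctan2(*(P[i]-P[i-1])[[1,0]]))),1) for i in range(4)])
box([T(x,y,.036) for x,y in[(507,52),(738,90),(702,382),(465,345)]],"tester top")
box([S(x,y,.036) for x,y in[(515,203),(660,322),(460,470),(315,342)]],"tester scene")
box([T(x,y,.036) for x,y in[(42,210),(220,154),(286,342),(105,398)]],"stand top")
e=[T(133,203,.040),T(187,338,.040)]
print("ears",e,np.linalg.norm(e[0]-e[1]),np.degrees(np.arctan2(*(e[0]-e[1])[[1,0]])),(e[0]+e[1])/2)
print("mouth top",T(603,212,.062),"scene",S(488,280,.062))
q=r.read_state(); from scipy.spatial.transform import Rotation as R
print(R.from_quat(q["eef_rot"]).as_matrix().round(3))
```

```text
tester top centre [0.4578 0.065  0.036 ] sides [0.0979, 0.0771, 0.0968, 0.0775] yaw deg of edges [-8.2, -99.2, 172.1, 81.6]
tester scene centre [0.4578 0.0635 0.036 ] sides [0.0969, 0.076, 0.095, 0.0749] yaw deg of edges [-8.4, -99.1, 170.9, 82.3]
stand top centre [0.4372 0.2089 0.036 ] sides [0.0652, 0.0614, 0.0657, 0.0616] yaw deg of edges [20.0, -72.0, -159.9, 107.6]
ears [array([0.46051987, 0.21895138, 0.04      ]), array([0.41654517, 0.20040782, 0.04      ])] 0.04772460250100369 22.864520372414113 [0.43853252 0.2096796  0.04      ]
mouth top [0.45595892 0.0670888  0.062     ] scene [0.45892451 0.06465313 0.062     ]
[[-0.908  0.419 -0.   ]
 [ 0.419  0.908 -0.001]
 [-0.    -0.001 -1.   ]]
```
Tester yaw ≈ -8.3°; lamp yaw ≈ 22°. Lamp axis (0.4385,0.2095). Needs lamp turn from 22.9 to -8.3 = -31° (or +149). Then clockwise -85 more. Total about -116°: tool yaw change with joint 7. Joint7 range ±2.6, current -0.088. Also gripper body 75x190 orientation; finger geometry: fingers 117 over backs, inside at z near. At tester nothing tall but neighbours... fine. Gripper clearing: fingers 22 ahead of TCP, grasp at lamp z 54 (world .058): TCP at z .061, fingertips z .039 – right at flange top (0.040)! Grip point 54 with pads... grasp point is 3 mm ahead of TCP; tips 22 ahead of TCP so 19 beyond the grasp pt: 54-19 = 35 -> flange at 36 top collides with fingertips?. Flange 44mm across, grip 32: fingers within flange radius at 16-22. So must grip higher: TCP at lamp z >= 36+22+2=60 → grasp point 57..; pads cover up to? Choose TCP at lamp z 60.5 (world .0645). Body begins 51 behind grasp point = lamp z 108 > 82.5. Fine. So TCP 61 above lamp origin: tip at 39. World TCP z .065. Ok.

Both views agree on the positions:

| Item | Centre (x, y), m | Yaw |
|---|---|---|
| Tester | (0.458, 0.0645) | about -8.4° |
| Lamp | (0.4385, 0.2095) | about 22° |

I'll move above the lamp first.

The rows are not in the units I measure in: shifts go in units of 100 mm. I convert before sending: -0.251 m is -2.51, -0.15 m is -1.5.

```bash
python3 jog.py '[[-0.3,-0.24,0,0,0.087],[-0.7,-0.56,0,-0.05,0.087],[-1.1,-0.88,0,-0.1,0.087],[-1.5,-1.2,0,-0.15,0.087],[-1.9,-1.52,0,-0.2,0.087],[-2.3,-1.84,0,-0.2,0.087],[-2.65,-2.14,0,-0.2,0.087],[-2.95,-2.38,0.2,-0.2,0.087],[-3.11,-2.51,0.3,-0.2,0.087],[-3.11,-2.51,0.4,-0.2,0.087],[-3.11,-2.51,0.45,-0.2,0.087],[-3.11,-2.51,0.45,-0.2,0.087]]' 30
```

Run:
```python
from h import *
import pickle
c=r.camera("wrist"); pickle.dump(c,open("w1.pkl","wb")); cv2.imwrite("pics/w1.png",c["img"][...,::-1]); print(c["fx"],c["cx"],c["cy"],np.round(c["pose"],3))
from scipy.spatial.transform import Rotation as R
s=r.read_state(); print(s["ee_pos"],R.from_quat(s["eef_rot"]).as_matrix().round(3),s["joint_positions"].round(2))
```

```text
time: 1.3
ee_pos: [0.4381, 0.2105, 0.1989]
eef_rot: [0.115, 0.993, -0.0, -0.001]
ft_force: [-0.5, 0.3, -0.5]
width: 0.0874
grip_force: 0.0
297.3186396354542 256.6417483469281 190.09228987131897 [[ 0.229  0.928  0.294  0.356]
 [ 0.973 -0.218 -0.07   0.229]
 [-0.001  0.302 -0.953  0.339]
 [ 0.     0.     0.     1.   ]]
[0.43835959 0.21069843 0.19943413] [[-0.974  0.228 -0.001]
 [ 0.228  0.974 -0.   ]
 [ 0.    -0.    -1.   ]] [-0.72  0.05  0.18  1.89 -0.01  1.2   0.81]
```

View pics/w1.png

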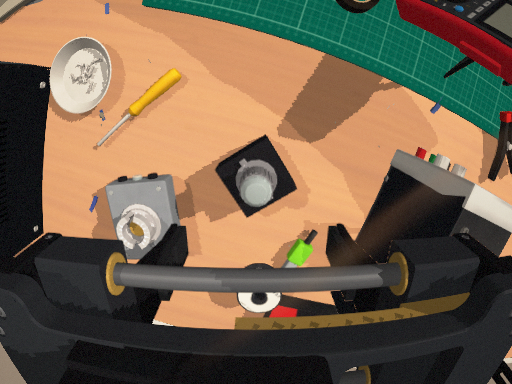

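The wrist view shows the lamp in the stand at about (258,185) with one ear at (242,162), and the tester socket at (136,228).

```bash
python3 - <<'E'
from h import *
import pickle
c=pickle.load(open("w1.pkl","rb")); cv2.imwrite("pics/w1c.png",cv2.resize(c["img"][125:265,100:300,::-1],None,fx=4,fy=4,interpolation=cv2.INTER_CUBIC))
E
cat >> h.py <<'E'
def wonz(c,u,v,z):
    x,y=(u-c["cx"])/c["fx"],(v-c["cy"])/c["fy"]; th=np.hypot(x,y); T=np.array(c["pose"])
    d=T[:3,:3]@np.array([x/th*np.sin(th),y/th*np.sin(th),np.cos(th)]); return T[:3,3]+d*(z-T[2,3])/d[2]
E
```

```text
(no output)
```

View pics/w1c.png

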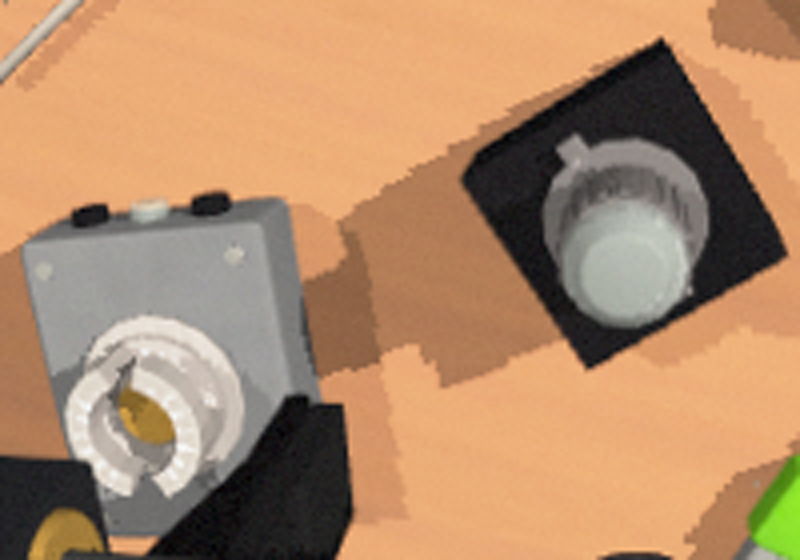

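The ear tip is at crop (570,147), with the other ear just visible at (690,290). The flange circle's centre is about (626,218). The socket rim's centre is about (135,428), with slots at (125,365) and (152,488).

Run:
```python
from h import *
import pickle
c=pickle.load(open("w1.pkl","rb"))
W=lambda x,y,z:wonz(c,100+(x+.5)/4-.5,125+(y+.5)/4-.5,z)
ctr=W(626,218,.040); e=W(572,148,.040)
ang=lambda d:np.degrees(np.arctan2(d[1],d[0]))
print("flange",ctr,"diam",np.linalg.norm(W(543,215,.04)-W(708,215,.04)),"ear r",np.linalg.norm(e-ctr),"ang",ang(ctr-e), "2-ear",ang(W(690,290,.04)-e))
m=W(135,428,.062); print("mouth",m,"diam",np.linalg.norm(W(65,428,.062)-W(204,428,.062)))
P=[W(x,y,.036) for x,y in[(25,250),(262,222),(317,400)]]
print("edges",ang(P[1]-P[0]),ang(P[2]-P[1]),np.linalg.norm(P[1]-P[0]),"slot",ang(W(152,488,.062)-W(125,365,.062)))
```

```text
flange [0.43680838 0.20879092 0.04      ] diam 0.043074660292687875 ear r 0.023270353063340524 ang 23.343942937181904 2-ear 25.473128163179123
mouth [0.45745088 0.06553579 0.062     ] diam 0.043332465225369925
edges 82.63472071293188 -1.3225085954402878 0.07646716039774432 slot -10.242806132103011
```

To row units: 0.134 m is 1.34, -0.0016 m is -0.016.

```bash
python3 jog.py '[[0,-0.016,0.4,0,0.07],[0,-0.016,0.8,0,0.06],[0,-0.016,1.1,0,0.06],[0,-0.016,1.3,0,0.06],[0,-0.016,1.34,0,0.06],[0,-0.016,1.34,0,0.06]]' 45; python3 jog.py '[[0,0,0,0,0.03],[0,0,0,0,0.02],[0,0,0,0,0.02],[0,0,0,0,0.02],[0,0,0,0,0.02],[0,0,0,0,0.02]]' 45
```

```text
time: 1.95
ee_pos: [0.4385, 0.2087, 0.0658]
eef_rot: [0.115, 0.993, -0.0, -0.0]
ft_force: [-0.1, 0.4, 0.1]
width: 0.0604
grip_force: 0.0
time: 2.55
ee_pos: [0.4389, 0.2082, 0.066]
eef_rot: [0.116, 0.993, 0.0, 0.0]
ft_force: [-1.7, 0.2, 5.4]
width: 0.0309
grip_force: 45.0
```

To row units: -0.1356 m is -1.356, -0.1 m is -1.

```bash
python3 jog.py '[[0,0,-0.3,0,0.02],[0,0,-0.7,0,0.02],[0,0,-1,0,0.02],[0,0,-1,0,0.02],[-0.12,-0.32,-1,0.13,0.02],[-0.25,-0.66,-1,0.27,0.02],[-0.38,-1,-1,0.4,0.02],[-0.48,-1.27,-1,0.5,0.02],[-0.513,-1.356,-1,0.545,0.02],[-0.513,-1.356,-1,0.545,0.02],[-0.513,-1.356,-1,0.545,0.02]]'
python3 - <<'E'
from h import *
import pickle
from scipy.spatial.transform import Rotation as R
for n in("wrist","top","scene"):
    c=r.camera(n); pickle.dump(c,open(n+"2.pkl","wb"))
    if n!="top": cv2.imwrite(f"pics/{n}2.png",c["img"][...,::-1])
s=r.read_state(); print(s["ee_pos"],R.from_quat(s["eef_rot"]).as_matrix().round(3),s["joint_positions"].round(2),s["width"])
I=pickle.load(open("wrist2.pkl","rb"))["img"][120:320,150:350,::-1]; J=pickle.load(open("scene2.pkl","rb"))["img"][130:330,180:380,::-1]
cv2.imwrite("pics/c2.png",cv2.resize(np.hstack([I,J]),None,fx=2,fy=2,interpolation=cv2.INTER_CUBIC))
E
```

```text
time: 3.65
ee_pos: [0.457, 0.0653, 0.165]
eef_rot: [0.377, 0.926, -0.0, -0.0]
ft_force: [0.5, 0.3, -1.3]
width: 0.0311
grip_force: 45.0
[0.45717068 0.06550172 0.16531153] [[-0.715  0.699 -0.   ]
 [ 0.699  0.715  0.   ]
 [ 0.    -0.    -1.   ]] [-0.57  0.03  0.34  1.99 -0.01  1.12  0.57] 0.03109178443329482
```

View pics/c2.png

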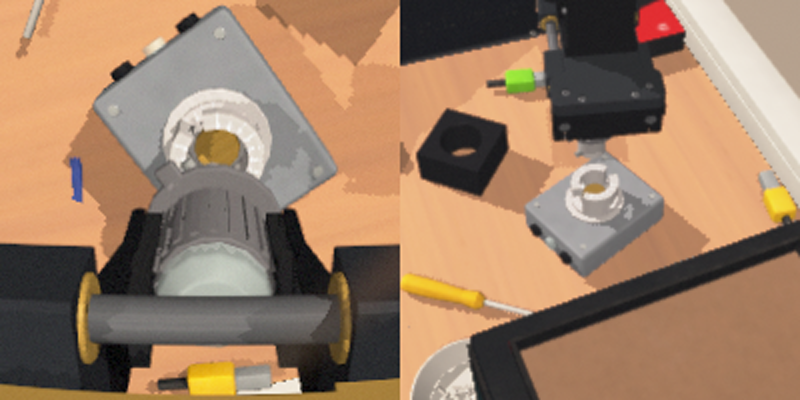

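The left half shows the lamp held above the socket with an ear at about (175,178). The right half shows the stand empty and the bystanders untouched. I'll zoom in to check the ear angle.

Run:
```python
from h import *
import pickle
c=pickle.load(open("wrist2.pkl","rb")); cv2.imwrite("pics/c3.png",cv2.resize(c["img"][120:240,190:330,::-1],None,fx=5,fy=5,interpolation=cv2.INTER_CUBIC))
```

```text
(no output)
```

View pics/c3.png

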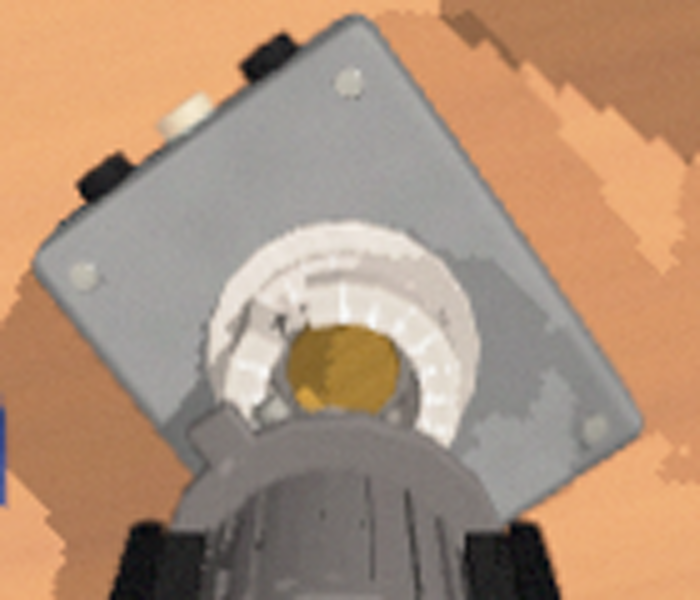

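Run:
```python
from h import *
import pickle
c=pickle.load(open("wrist2.pkl","rb"))
W=lambda x,y,z:wonz(c,190+(x+.5)/5-.5,120+(y+.5)/5-.5,z)
ang=lambda d:np.degrees(np.arctan2(d[1],d[0]))
z=.1395; t=np.array([.4571,.0655,z])
for p in[(190,440),(209,422),(228,405)]:
    e=W(*p,z); print("ear",e,np.hypot(*(e-t)[:2]),ang((t-e)))
# flange edge pts -> circle centre given r=22mm
for p in[(175,525),(500,515),(300,425),(400,425),(345,415)]:
    e=W(*p,z); print("fl",e,np.hypot(*(e-t)[:2]))
for a,b in[((40,265),(195,470)),((375,30),(642,412)),((55,240),(335,20))]: 
    print("edge",ang(W(*b,.036)-W(*a,.036)))
C=[W(x,y,.036) for x,y in[(36,260),(362,14),(642,415)]]
print("corners",[np.linalg.norm(C[i]-C[i+1]) for i in(0,1)],"centre",(C[0]+C[2])/2)
print("screws c",(W(83,277,.036)+W(595,432,.036))/2)
P=np.array([W(x,y,.062)[:2] for x,y in[(222,385),(255,312),(330,283),(400,296),(445,335),(458,390)]])
A=np.c_[2*P,np.ones(len(P))]; k=np.linalg.lstsq(A,(P**2).sum(1),rcond=None)[0]; print("rim",k[:2],np.sqrt(k[2]+k[0]**2+k[1]**2))
```

```text
ear [0.43015793 0.06574042 0.1395    ] 0.026943140103370507 -0.5112789190621136
ear [0.43015583 0.06903511 0.1395    ] 0.027175089162446823 -7.474576818503799
ear [0.4302407  0.07220291 0.1395    ] 0.0276830489994635 -14.012324239479392
fl [0.43657851 0.05631397 0.1395    ] 0.02248365254928679
fl [0.46342937 0.0856631  0.1395    ] 0.02113318895949105
fl [0.43799872 0.0765319  0.1395    ] 0.022058149154109766
fl [0.44632062 0.08502828 0.1395    ] 0.022305803632914213
fl [0.44083357 0.08124036 0.1395    ] 0.022635271383328503
edge -10.04943751857654
edge -8.641819388787061
edge 83.27997412181077
corners [np.float64(0.07650160719261713), np.float64(0.0945304224286574)] centre [0.45714356 0.06590457 0.036     ]
screws c [0.45950551 0.0634059  0.036     ]
rim [0.45825975 0.06368967] 0.0206477175559535
```

The ear is at -7.5° and the tester at about -8.4°, and the rim fit gives (0.4583, 0.0637). I'll make a small correction, then descend in steps.

To row units: -0.0014 m is -0.014, 0.046 m is 0.46.

```bash
python3 jog.py '[[-0.014,0,0.2,0.015,0.02],[-0.014,0,0.37,0.015,0.02],[-0.014,0,0.42,0.015,0.02],[-0.014,0,0.46,0.015,0.02],[-0.014,0,0.46,0.015,0.02]]'; python3 jog.py '[[0,0,0.03,0,0.02],[0,0,0.06,0,0.02],[0,0,0.06,0,0.02]]'
```

```text
time: 4.3
ee_pos: [0.4586, 0.0637, 0.1197]
eef_rot: [0.385, 0.923, 0.0, 0.0]
ft_force: [0.7, 0.7, -0.5]
width: 0.0308
grip_force: 45.0
time: 4.6
ee_pos: [0.4586, 0.0636, 0.1136]
eef_rot: [0.385, 0.923, 0.0, 0.0]
ft_force: [1.3, 2.4, -2.9]
width: 0.0309
grip_force: 45.0
```

To row units: 0.006 m is 0.06, 0.003 m is 0.03.

```bash
python3 jog.py '[[0,0,0.03,0,0.02],[0,0,0.06,0,0.02],[0,0,0.06,0,0.02]]'; python3 jog.py '[[0,0,0.03,0,0.02],[0,0,0.05,0,0.02],[0,0,0.05,0,0.02]]'
```

```text
time: 4.9
ee_pos: [0.4588, 0.0635, 0.1077]
eef_rot: [0.386, 0.923, 0.0, 0.0]
ft_force: [0.4, 1.6, 2.4]
width: 0.0305
grip_force: 45.0
time: 5.2
ee_pos: [0.4589, 0.0635, 0.1031]
eef_rot: [0.386, 0.923, 0.0, 0.0]
ft_force: [-1.2, 2.0, 7.9]
width: 0.0312
grip_force: 45.0
```

To row units: 0.004 m is 0.04, 0.002 m is 0.02.

```bash
python3 jog.py '[[0,0,0.02,0,0.02],[0,0,0.04,0,0.02],[0,0,0.04,0,0.02]]' 55; python3 jog.py '[[0,0,0,0.1,0.02],[0,0,0,0.2,0.02],[0,0,0,0.3,0.02],[0,0,0,0.3,0.02]]'; python3 -c "
from h import r; s=r.read_state(); print(s['torque'],s['joint_positions'].round(2))"
```

```text
time: 5.5
ee_pos: [0.459, 0.0634, 0.0993]
eef_rot: [0.386, 0.923, 0.001, 0.0]
ft_force: [-1.4, 0.9, 11.4]
width: 0.0309
grip_force: 55.0
time: 5.9
ee_pos: [0.4593, 0.0632, 0.0996]
eef_rot: [0.521, 0.854, 0.001, 0.001]
ft_force: [-1.1, -0.1, 11.6]
width: 0.0308
grip_force: 55.0
[ 0.00933838  0.28331478 -0.03450281] [-0.58  0.12  0.37  2.06 -0.05  0.97  0.29]
```

```bash
python3 jog.py '[[0,0,0,0.12,0.02],[0,0,0,0.24,0.02],[0,0,0,0.36,0.02],[0,0,0,0.48,0.02],[0,0,0,0.6,0.02],[0,0,0,0.72,0.02],[0,0,0,0.84,0.02],[0,0,0,0.96,0.02],[0,0,0,1.05,0.02],[0,0,0,1.05,0.02]]' ; python3 -c "
from h import r; s=r.read_state(); print(s['torque'],s['joint_positions'].round(2))"
```

```text
time: 6.9
ee_pos: [0.4594, 0.0632, 0.0996]
eef_rot: [0.878, 0.478, 0.001, 0.0]
ft_force: [-0.2, -0.1, 12.2]
width: 0.0307
grip_force: 55.0
[-0.08466991  0.27432096 -0.01980541] [-0.65  0.12  0.44  2.06 -0.06  0.97 -0.75]
```

```bash
for i in 1; do python3 jog.py '[[0,0,0,0.05,0.02],[0,0,0,0.1,0.02],[0,0,0,0.1,0.02]]'; python3 -c "
from h import r; s=r.read_state(); print(s['torque'])"; python3 jog.py '[[0,0,0,0.05,0.02],[0,0,0,0.08,0.02],[0,0,0,0.08,0.02]]'; python3 -c "
from h import *; s=r.read_state(); print(s['torque']); c=r.camera('wrist'); I=c['img'][...,::-1]
cv2.imwrite('pics/w4.png',cv2.resize(I[110:270,160:360],None,fx=3.7,fy=3.7,interpolation=cv2.INTER_CUBIC))"; done
```

```text
time: 7.2
ee_pos: [0.4592, 0.0632, 0.0996]
eef_rot: [0.901, 0.434, 0.001, 0.0]
ft_force: [-1.9, 0.2, 12.3]
width: 0.0311
grip_force: 55.0
[0.02815219 0.46626657 0.11999561]
time: 7.5
ee_pos: [0.4589, 0.0634, 0.0995]
eef_rot: [0.917, 0.398, 0.0, -0.0]
ft_force: [-3.7, 0.3, 14.5]
width: 0.0312
grip_force: 55.0
[0.07374346 0.94761415 0.34158297]
```

View pics/w4.png

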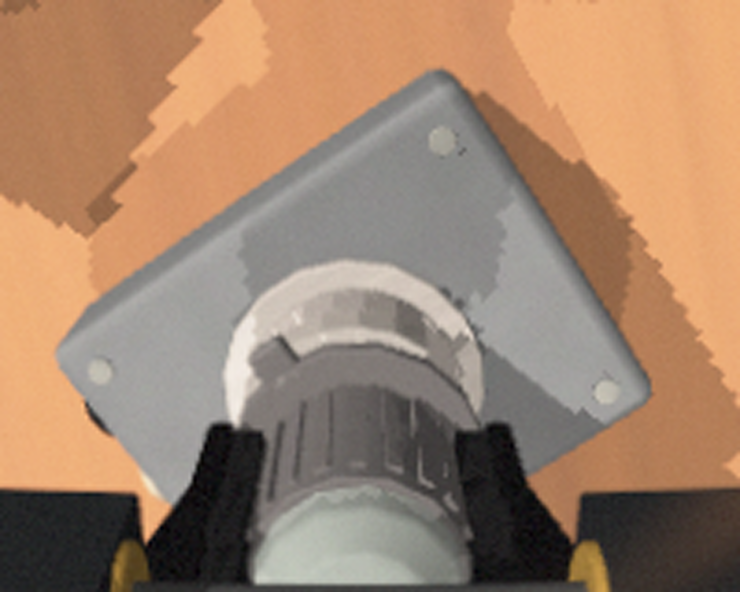

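The lamp turned without slipping: the ear at (270,355) stays in the same place relative to the jaws. The tool has turned about 87.7° and the torque is rising, so it's at the stop. Next I press it fully down.

To row units: 0.002 m is 0.02, 0.001 m is 0.01.

```bash
python3 jog.py '[[0,0,0.01,0,0.02],[0,0,0.02,0,0.02],[0,0,0.02,0,0.02]]'; python3 jog.py '[[0,0,0.01,0,0.02],[0,0,0.01,0,0.02]]';python3 jog.py '[[0,0,0.01,0,0.02],[0,0,0.01,0,0.02]]'; python3 -c "
from h import r; s=r.read_state(); print(s['torque'])"
```

```text
time: 7.85
ee_pos: [0.4592, 0.0636, 0.0982]
eef_rot: [0.917, 0.399, 0.001, -0.0]
ft_force: [-5.2, 0.0, 22.4]
width: 0.0311
grip_force: 55.0
time: 8.05
ee_pos: [0.4595, 0.0638, 0.0981]
eef_rot: [0.917, 0.399, 0.001, -0.001]
ft_force: [-9.6, 0.9, 34.0]
width: 0.031
grip_force: 55.0
time: 8.25
ee_pos: [0.4599, 0.064, 0.0979]
eef_rot: [0.917, 0.399, 0.002, -0.001]
ft_force: [-11.8, 0.4, 43.7]
width: 0.0312
grip_force: 55.1
[-0.08254767  3.23703215  0.23187127]
```

To row units: -0.001 m is -0.01.

```bash
python3 jog.py '[[0,0,-0.01,0.01,0.02],[0,0,-0.01,0.01,0.02],[0,0,-0.01,0.01,0.02],[0,0,-0.01,0.01,0.02]]'
python3 - <<'E'
from h import *
import pickle
s=r.read_state(); print(s["torque"],s["joint_vel"].round(3))
c=r.camera("wrist"); t=r.camera("scene")
a=cv2.resize(c["img"][120:240,190:330,::-1],(560,480)); b=cv2.resize(t["img"][130:290,200:280,::-1],(240,480))
cv2.imwrite("pics/f.png",np.hstack([a,b]))
E
```

```text
time: 8.65
ee_pos: [0.4596, 0.0638, 0.098]
eef_rot: [0.919, 0.394, 0.001, -0.0]
ft_force: [-8.7, 0.2, 32.4]
width: 0.031
grip_force: 55.0
[-0.0143382   2.32024215  0.37394906] [ 0.     0.002  0.001 -0.002 -0.     0.001  0.002]
```

View pics/f.png

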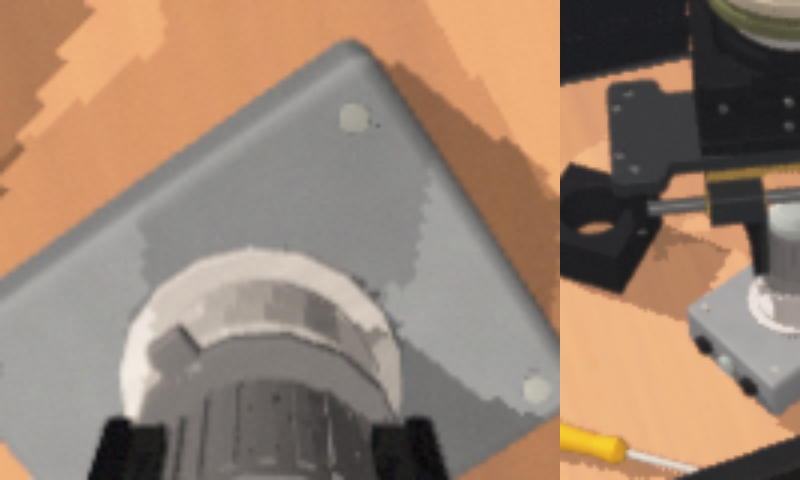

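The lamp is seated, with the ear at (175,348) turned against the stop. The push is steady at 32 N and nothing else has moved. I'm handing it in.

```bash
python3 -c "
from h import r; print(r.close_job())"
```

```text
the job is handed in; nothing more can be done
None
```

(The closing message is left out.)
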